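# Refit a gas hob knob and hold it pressed

### The arm

A 6-joint arm with a two-finger parallel gripper is mounted at the origin on the work surface. World frame = base frame: x ahead of the robot, y to its left, z up, the work surface at z = 0. Lengths are in m, angles in rad, forces in N, time in s.
With the tool pointing down it reaches from about 0.375 to 0.925 m from the base axis. Payload 5.7 kg.
Tool frame: the origin (TCP) lies on the centre line of the jaws, within the pads' length; the fingertips stand 22 mm ahead of it and the grasp point (between the pads) lies 3 mm ahead of it; z points along the fingers, x is the direction in which the jaws open and shut, and the axes are right-handed (so a half turn about z gives the same grasp; the last joint's range is limited). The gripper opens to 85 mm and grips with 20 to 120 N. Pads are 22 mm wide; open, the fingers measure 114 mm over their backs; the gripper's body (76 mm by 85 mm) begins 54 mm behind the grasp point. The pads swing forward as they close: fully open they stand 13 mm farther back than shut.
Start: joints at [-1.381, 0.359, 1.51, -0, 1.272, -0.115], TCP at [0.18, -0.572, 0.253] pointing down, gripper open.
Joint ranges: [-2.97, 2.97], [-1.01, 2.36], [0.21, 2.38], [-0.96, 4.11], [0.2, 2.71], [-2.98, 2.98]. Speed limits (rad/s): [2.39, 2.39, 3.14, 3.14, 3.14, 3.14].

### API

Orientations are given as [roll, pitch, yaw] about the fixed x, y, z axes, in that order (R = Rz(yaw) Ry(pitch) Rx(roll)).
In Python, from cell import manip gives the robot as it stands.
- The arm moves only by the shell command python3 -m inch 'ROWS'. ROWS is JSON, one flat list of numbers, 5 for each row, row after row: the shift along the tool's x, y, z in m, then the turn about the tool's z in degrees, then the opening, from 0 (shut) to 1 (fully open). A call has exactly 5 rows; each row shifts and turns the commanded pose from where the row before left it, along the tool's axes as they then stand; what a row does not reach is not made up. A row lasts 1/10 s, in which the tool goes at most 50 mm and 8.59 degrees, less where a joint would pass 70% of its speed; a pose out of reach is approached as far as the arm can. A call is refused whole if a number of a shift passes 0.05 or a number of a turn 8.59, either way. A call with a gripper value outside its range is refused whole. The fingers move at their own pace and stop on an object; the grip force is fixed at half the most. Time passes only in rows, so rows that do not move let the fingers close, or fill a call up. It gives the time, the measured TCP pose, the force and the opening at its end, in the units of the state.
- manip.state(): the state, without advancing time (a new reading comes with each control period).
- manip.get_image(name): name is "side" or "top" or "wrist"; returns the picture (400x640x3 uint8, blue, green, red); there is no depth.
- manip.camera_params(name): a dict with "K" (3x3 intrinsics, pixels), "origin" and "rotation" of the camera in the world. Camera axes: x right, y up, looking along -z (the intrinsics and any distortion apply to the point x, -y, -z); pixel columns grow to the right and rows downward; lengths in m; the calibration is good to about 2 mm. The wrist camera is an equidistant fisheye: a pixel r from the principal point sees the ray r / f radians off the axis. A picture is of the moment at which its call begins: read the wrist's pose just before it. camera_params takes no time and is no camera call; for the wrist camera it gives the pose at the moment of the call.
- manip.job_done(): hands the job in, once; it reports no verdict.
The state is a dict: "clock": time; "joints": joint angles; "qvel": joint speeds; "effort": joint torques, N m; "eef_pos": TCP position; "ee_rot": TCP orientation; "contact_force": force on the tool from outside, world axes, zero at the start; "ft_torque": the same for the moment, N m; "finger_gap": opening from 0.0 (shut) to 1.0 (fully open).
Only numpy, scipy, OpenCV 4.12 (cv2) and the standard library are available. Lean on these libraries where they do the work, as an engineer would, in place of code of your own. Each camera call takes 0.05 s, during which the arm holds its last target.

### The job

The knob has come off one tap of the gas hob while its burner was being lit, and it stands on the counter. Put it back on the bare spindle: turn it so that its D-shaped hole matches the flat of the spindle, push it fully home, then press it down to the stop and keep holding it there, as one does to hold the flame-safety valve open; finish while you are still pressing it. Do not press the other knob, and leave the jar and the shaker where they are.

Things in the scene. Friction and masses are not known exactly. Their poses are not given: they have to be found in the camera images.
- knob_mid (a point): loose black bar knob standing on the counter: 54 long, 22 wide between flat upright sides, 34 high, 60 g. Point: on its hole's axis, 17 above the underside. x along the bar to the tapered pointer end (white line on top), z up; sides flat from 19 behind to 14 ahead of the axis. Blind D-hole in the underside, 15 deep, 13.2 across, its flat on the pointer (+x) side, 2.6 from the axis (all mm)
- knob_pointer (a point): the pointer end of the loose knob, half-way up, 30 mm ahead of the axis of its hole
- spindle_top (a point): centre of the top of the bare upright steel spindle (left or right tap at the hob's front end): 12 mm dia., flat 2 mm from its axis, chamfered tip, 24 mm above a ring 48 mm wide, 3 mm thick on the hob top. x: from the axis to the flat, as the ring's white rib shows; z up. It moves only up and down. Knob fully home: its underside 15 mm below this point, 9 mm above the ring (4 mm when pressed)
- spindle (a joint): how far the bare spindle is pressed down, m: 0 = up, 0.005 = at its stop. A spring pushes it up with 3 N at the start and 7 N at the stop
- fitted_knob_mid (a point): the same kind of knob, still fitted on the other tap, 150 mm from the bare spindle; the point is on its axis, half-way up, x towards its pointer; its top is 46 mm above the top of the hob when not pressed. Leave it alone
- fitted_knob (a joint): how far the fitted knob is pressed down, m: 0 = up, 0.005 = at its stop, with the same spring
- hob: steel table-top gas hob, 510 mm long (x), 300 mm wide (y), flat top 60 mm above the counter; fixed. Origin: centre of its underside. The two taps are near its front (-x) end, at x -205 mm and y +75 and -75 mm. Black pan supports, up to 98 mm above the counter, begin 65 mm beyond the taps (+x)
- jar_mid (a point): amber jar with a steel lid, 62 mm across, 105 mm high, standing on the counter at the side of the hob opposite the loose knob; point at its centre. Leave it alone
- shaker_mid (a point): small steel shaker, 44 mm across, 78 mm high, standing on the counter left of the hob, farther from the robot than the knob and jar; point at its centre. Leave it alone

How it is judged:
At the end, for the whole second after the job is handed in: Knob on the bare spindle, pointer to its flat within 0.3 rad, axes within 3 mm, upright within 0.12 rad, home within 2.5 mm, the fingers bearing on it with over 1.5 N and the spindle held down over 3.5 of its 5 mm. Other knob up (under 2 mm); jar and shaker within 20 mm of their places (horizontal distance between knob_mid and spindle_top below 0.003 m and z of knob_mid in the frame of spindle_top below 0.0045 m and x of knob_pointer in the frame of spindle_top above 0.02 m and angle between the x axis of knob_mid and the x axis of spindle_top, either way round below 0.3 rad and angle between knob_mid's own z axis and vertical below 0.12 rad and value of joint spindle above 0.0035 m and contact force between the fingers and knob above 1.5 N and value of joint fitted_knob below 0.002 m and distance of each of jar_mid, shaker_mid from where it was at the start of the episode below 0.02 m); the arm keeps its last pose, push and grip.
It fails at once if the other knob is pressed (value of joint fitted_knob above 0.002 m).
It fails at once if the jar is disturbed (distance of jar_mid from where it was at the start of the episode above 0.02 m).
It fails at once if the shaker is disturbed (distance of shaker_mid from where it was at the start of the episode above 0.02 m).
It also fails if it takes over 35 s, if anything falls off the work surface, if the arm or the gripper's body presses on something with over 40 N, if the wrist force passes 120 N, or if a joint passes its speed limit or range.

## Working session

There is one attempt and no reset: what is moved stays moved. The work goes in short steps, Python scripts to look and compute and a shell command to move; the robot and the scene stay as the last step left them, time stands still between calls to the robot, and variables do not carry over. Pictures are saved under pics/ and viewed, and the job is handed in when it is done.

```bash
ls; mkdir -p pics
python3 - <<'E'
from cell import manip
import cv2
s=manip.state();print(s)
for n in("side","top","wrist"):
    p=manip.camera_params(n);print(n,p)
    cv2.imwrite(f"pics/{n}0.png",manip.get_image(n))
E
```

```text
pics
{'clock': 0.0, 'joints': array([-1.38113105e+00,  3.59481930e-01,  1.51142266e+00,  4.86336976e-05,
        1.27251032e+00, -1.15121927e-01]), 'qvel': array([ 0.00114085, -0.00184725,  0.00048859, -0.00047781,  0.00139162,
        0.00110366]), 'effort': array([-5.20362191e-04, -5.27619588e+01, -2.78620452e+01, -3.76215585e-04,
        1.29348543e-02,  6.98508430e-06]), 'eef_pos': array([ 0.17992952, -0.57172074,  0.25247101]), 'ee_rot': array([-3.14133718e+00,  1.80485763e-03, -1.26602323e+00]), 'contact_force': array([ 0.34291559, -0.16618437,  0.44046826]), 'ft_torque': array([-0.01451432,  0.01539022,  0.01537594]), 'finger_gap': 1.0009606976212504}
side {'K': array([[500.30760033,   0.        , 319.28816475],
       [  0.        , 500.30760033, 204.38810087],
       [  0.        ,   0.        ,   1.        ]]), 'origin': array([0.35739114, 0.94258136, 0.72267379]), 'rotation': array([ 9.84468026e-01,  2.59805723e-03, -2.88998641e+00])}
top {'K': array([[397.26628495,   0.        , 317.38359957],
       [  0.        , 397.26628495, 199.10690717],
       [  0.        ,   0.        ,   1.        ]]), 'origin': array([ 0.40100395, -0.00845566,  0.96407626]), 'rotation': array([ 2.28684478e-01, -5.24038658e-04, -1.59354818e+00])}
wrist {'K': array([[309.70691629,   0.        , 319.91947579],
       [  0.        , 309.70691629, 197.38404852],
       [  0.        ,   0.        ,   1.        ]]), 'origin': array([ 0.24952851, -0.5488696 ,  0.37253425]), 'rotation': array([-0.29103081,  0.00195865, -1.2660625 ])}
```

View pics/side0.png

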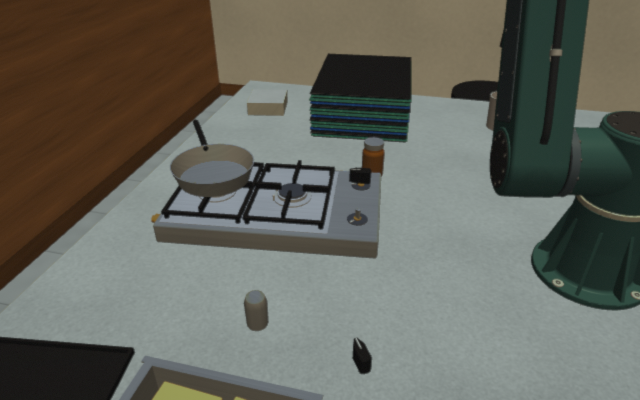

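View pics/top0.png

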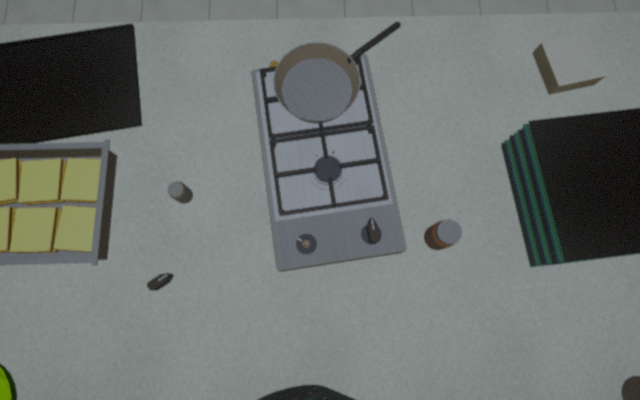

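View pics/wrist0.png

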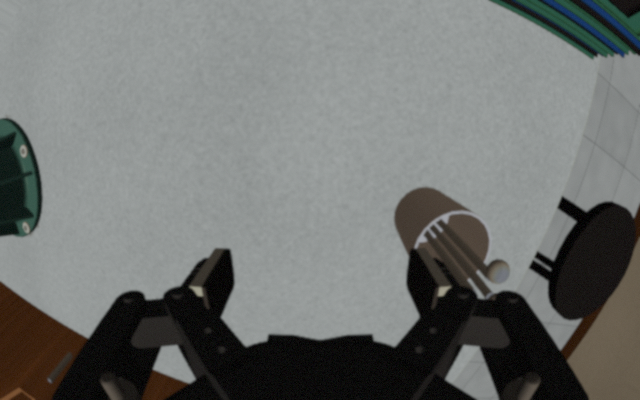

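The top view shows the loose knob at about (160,282), the bare spindle at (306,243), the fitted knob at (372,231), the jar at (445,235) and the shaker at (180,191). I'll zoom in on the knob and the spindle.

```bash
cat > h.py <<'E'
import numpy as np,cv2
from scipy.spatial.transform import Rotation as R
from cell import manip
def ray(p,u,v,fish=False):
    K=p['K'];x=(u-K[0,2])/K[0,0];y=(v-K[1,2])/K[1,1]
    if fish:
        r=np.hypot(x,y);s=np.sin(r)/max(r,1e-9);d=np.array([x*s,-y*s,-np.cos(r)])
    else: d=np.array([x,-y,-1.])
    return p['origin'],R.from_euler('xyz',p['rotation']).apply(d)
def onz(p,u,v,z,fish=False):
    o,d=ray(p,u,v,fish);return o+d*(z-o[2])/d[2]
def proj(p,X,fish=False):
    c=R.from_euler('xyz',p['rotation']).inv().apply(np.array(X)-p['origin']);K=p['K']
    x,y,z=c[0],-c[1],-c[2]
    if fish:
        r=np.hypot(x,y);t=np.arctan2(r,z);x,y=x/r*t,y/r*t
    else: x,y=x/z,y/z
    return np.array([x*K[0,0]+K[0,2],y*K[1,1]+K[1,2]])
E
python3 - <<'E'
import cv2,numpy as np
t=cv2.imread('pics/top0.png');s=cv2.imread('pics/side0.png')
def c(i,x,y,w=25,h=18,k=8): return cv2.resize(i[y-h:y+h,x-w:x+w],None,fx=k,fy=k,interpolation=cv2.INTER_CUBIC)
cv2.imwrite('pics/z0.png',np.vstack([np.hstack([c(t,160,282),c(t,306,243)]),np.hstack([c(s,362,355),c(s,357,215)])]))
E
```

```text
(no output)
```

View pics/z0.png

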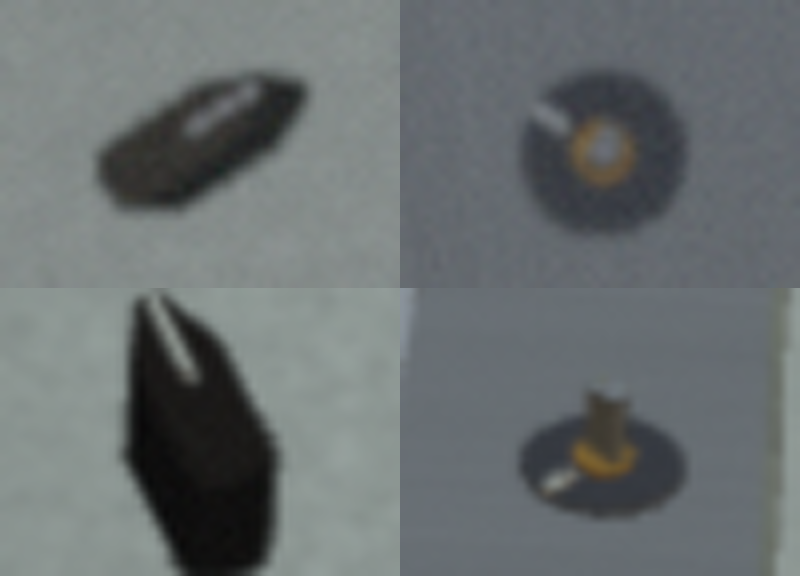

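The knob's white line runs towards upper right in the top view, so that is its pointer. The spindle ring's rib points up-left, away from the spindle. I'll turn these into world positions.

Run:
```python
from h import *
t=cv2.imread('pics/top0.png');s=cv2.imread('pics/side0.png');P=manip.camera_params('top');S=manip.camera_params('side')
g=t.max(2)
# ring mask
m=np.zeros(g.shape,np.uint8);sub=t[228:262,285:325];mm=((sub.max(2)<95)).astype(np.uint8)
n,l,st,c=cv2.connectedComponentsWithStats(mm);i=1+np.argmax(st[1:,4]);cn,_=cv2.findContours((l==i).astype(np.uint8),0,2)
h=cv2.convexHull(np.vstack(cn));e=cv2.fitEllipse(h);print('ring',st[i],e)
cu,cv_=e[0][0]+285,e[0][1]+228
C=onz(P,cu,cv_,.063);print('ring c',C)
# side ring
sub=s[200:240,335:385];
def zp(x,y): return (135+x/8,264+y/8)
a=onz(P,135+190/8-.5+.06,264+132/8-.4,.034);b=onz(P,135+258/8-.4,264+88/8-.4,.034)
print('knob line',a,b,np.degrees(np.arctan2(*(b-a)[1::-1])))
r1=onz(P,281+135/8-.4,225+105/8-.4,.064);r2=onz(P,281+168/8-.4,225+130/8-.4,.064)
print('rib',r1,r2,'dir by itself',np.degrees(np.arctan2(*(r1-r2)[1::-1])),'from centre',np.degrees(np.arctan2(*((r1+r2)/2-C)[1::-1])))
# side: ring centre, zoom crop origin (332,197); view y offset 288, x offset 400
q=onz(S,332+203/8-.4,197+(465-288)/8-.4,.063);print('ring side',q)
q1=onz(S,332+(545-400)/8-.4,197+(490-288)/8-.4,.064);q2=onz(S,332+(572-400)/8-.4,197+(474-288)/8-.4,.064)
print('rib side',np.degrees(np.arctan2(*(q1-q2)[1::-1])),np.degrees(np.arctan2(*((q1+q2)/2-q)[1::-1])))
a=onz(S,337+195/8-.4,337+(380-288)/8-.4,.034);b=onz(S,337+153/8-.4,337+(294-288)/8-.4,.034)
print('knob line side',a,b,np.degrees(np.arctan2(*(b-a)[1::-1])))
# knob mask top
sub=t[264:300,135:185];mm=(sub.max(2)<90).astype(np.uint8);cn,_=cv2.findContours(mm,0,2);k=max(cn,key=cv2.contourArea);print('knob rect',cv2.minAreaRect(k))
# hob: edges
for f in [(277,270),(405,250)]: print('hob corner',onz(P,*f,.06))
for f in [(447,230)]: print('jar',onz(P,*f,.105))
print('shaker',onz(P,178,189,.075));print('fit knob', onz(P,372,231,.106))
```

```text
ring [ 11   6  21  21 309] ((20.987462997436523, 15.68189811706543), (20.674072265625, 21.205291748046875), 54.86818313598633)
ring c [0.50741431 0.01452098 0.063     ]
knob line [0.43492796 0.35535801 0.034     ] [0.44691142 0.33655578 0.034     ] -57.488889035650246
rib [0.52129234 0.03363328 0.064     ] [0.51395564 0.02435064 0.064     ] dir by itself 51.67828192449065 from centre 54.79595395132693
ring side [0.50812508 0.01737427 0.063     ]
rib side 58.37392565892292 50.63889067715548
knob line side [0.43479421 0.35792231 0.034     ] [0.44820799 0.33647514 0.034     ] -57.97675643553948
knob rect ((25.280899047851562, 16.949440002441406), (11.447978019714355, 27.241945266723633), 57.9946174621582)
hob corner [0.45017637 0.08056654 0.06      ]
hob corner [ 0.48832719 -0.20978576  0.06      ]
jar [ 0.52533338 -0.29452472  0.105     ]
shaker [0.63914257 0.30786619 0.075     ]
fit knob [ 0.52669968 -0.13070561  0.106     ]
```

```bash
python3 -m inch '[-0.03,-0.038,0,0,1,-0.03,-0.038,0,0,1,-0.03,-0.038,0,0,1,-0.03,-0.038,0,0,1,-0.03,-0.038,0,0,1]'
python3 -m inch '[-0.03,-0.038,0,0,1,-0.03,-0.038,0,0,1,-0.03,-0.038,0,0,1,-0.03,-0.038,0,0,1,-0.03,-0.038,0,0,1]'
python3 -m inch '[0,0,0,-8.5,1,0,0,0,-8.5,1,0,0,0,-8.5,1,0,0,0,-8.5,1,0,0,0,-8.5,1]'
python3 -m inch '[0,0,0,-8.5,1,0,0,0,-8.5,1,0,0,0,-8.5,1,0,0,0,-8.5,1,0,0,0,-8.5,1]'
python3 -m inch '[0,0,0,-8.5,1,0,0,0,-8.5,1,0,0,0,-2.8,1,0,0,0,0,1,0,0,0,0,1]'
```

```text
clock: 0.65
eef_pos: [0.3169, -0.3704, 0.2531]
ee_rot: [-3.141, 0.0, -1.267]
contact_force: [1.1, 0.6, 0.6]
finger_gap: 1.0
clock: 1.15
eef_pos: [0.4532, -0.1702, 0.2533]
ee_rot: [-3.142, 0.0, -1.266]
contact_force: [1.1, -0.8, 0.1]
finger_gap: 0.998
clock: 1.65
eef_pos: [0.4523, -0.1718, 0.2531]
ee_rot: [-3.142, 0.001, -0.518]
contact_force: [0.1, -0.6, 0.5]
finger_gap: 0.999
clock: 2.15
eef_pos: [0.4523, -0.172, 0.2531]
ee_rot: [-3.141, 0.0, 0.224]
contact_force: [-0.2, 0.6, 0.4]
finger_gap: 1.002
clock: 2.65
eef_pos: [0.4524, -0.172, 0.2532]
ee_rot: [-3.141, 0.0, 0.562]
contact_force: [-0.3, -1.3, -0.6]
finger_gap: 0.998
```

```bash
python3 -m inch '[0.04,-0.022,0,0,1,0.04,-0.022,0,0,1,0.04,-0.022,0,0,1,0,0,0,0,1,0,0,0,0,1]'
python3 - <<'E'
from h import *
p=manip.camera_params('wrist');print(p);np.save('p1.npy',p,allow_pickle=True)
cv2.imwrite('pics/w1.png',manip.get_image('wrist'))
print(manip.state()['eef_pos'],proj(p,[.5078,.016,.063],True))
E
```

```text
clock: 3.15
eef_pos: [0.5188, -0.0515, 0.2531]
ee_rot: [-3.141, 0.001, 0.565]
contact_force: [-0.9, 0.0, 0.5]
finger_gap: 0.997
{'K': array([[309.70691629,   0.        , 319.91947579],
       [  0.        , 309.70691629, 197.38404852],
       [  0.        ,   0.        ,   1.        ]]), 'origin': array([0.47936978, 0.01155158, 0.37309667]), 'rotation': array([-2.91386702e-01,  1.29189491e-04,  5.64829633e-01])}
[ 0.51835047 -0.05230697  0.25307145] [346.52619372 118.77196368]
```

View pics/w1.png

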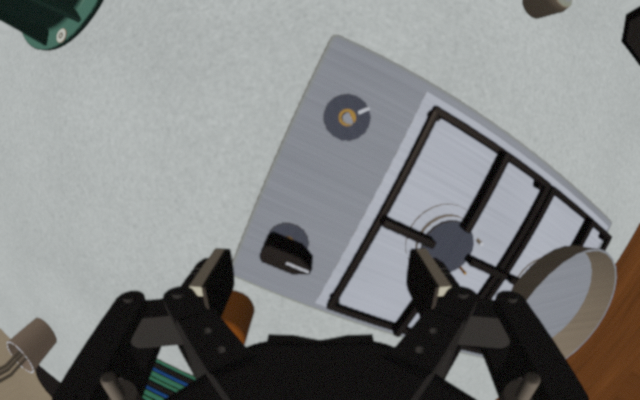

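The wrist view shows the ring at about (347,117) with its rib pointing up-right, close to the predicted (346.5,118.8). I'll measure both precisely.

Run:
```python
from h import *
p=np.load('p1.npy',allow_pickle=True).item();w=cv2.imread('pics/w1.png')
x0,y0=318,88;sub=w[y0:146,x0:376]
g=sub.max(2);mm=(g<120).astype(np.uint8)
n,l,st,c=cv2.connectedComponentsWithStats(mm);i=1+np.argmax(st[1:,4]);cn,_=cv2.findContours((l==i).astype(np.uint8),0,1)
h=cv2.convexHull(np.vstack(cn));e=cv2.fitEllipse(h);print(e)
pts=np.array([onz(p,q[0][0]+x0,q[0][1]+y0,.063,True) for q in h])
(cc,r)=cv2.minEnclosingCircle((pts[:,:2]*1000).astype(np.float32));print('encl',cc,r)
C=onz(p,e[0][0]+x0,e[0][1]+y0,.063,True);print('C',C)
d=sub[:,:].min(2)
yy,xx=np.mgrid[0:58,0:58];rr=np.hypot(xx-e[0][0],yy-e[0][1]);M=(d>150)&(rr>9)&(rr<23);print(M.sum(),np.c_[xx[M],yy[M]].mean(0)+[x0,y0])
Q=np.array([onz(p,a+x0,b+y0,.064,True)[:2] for a,b in zip(xx[M],yy[M])])
v=Q.mean(0)-C[:2];print('from C',np.degrees(np.arctan2(v[1],v[0])))
L=cv2.fitLine((Q*1000).astype(np.float32),cv2.DIST_L2,0,.01,.01).ravel();print('line',np.degrees(np.arctan2(L[1],L[0])))
# steel tip centroid
hsv=cv2.cvtColor(sub,cv2.COLOR_BGR2HSV);B=(rr<13)&(hsv[...,1]>90);print('brass',np.c_[xx[B],yy[B]].mean(0)+[x0,y0])
cv2.imwrite('pics/w1z.png',cv2.resize(sub,None,fx=9,fy=9,interpolation=cv2.INTER_CUBIC))
```

```text
((28.409116744995117, 28.966930389404297), (47.04926300048828, 47.455142974853516), 110.36864471435547)
encl (506.8844909667969, 17.56317901611328) 23.90958595275879
C [0.50671576 0.01745805 0.063     ]
28 [362.89285714 110.32142857]
from C 55.69971062482071
line 58.21586
brass [346.42276423 115.64227642]
```

View pics/w1z.png

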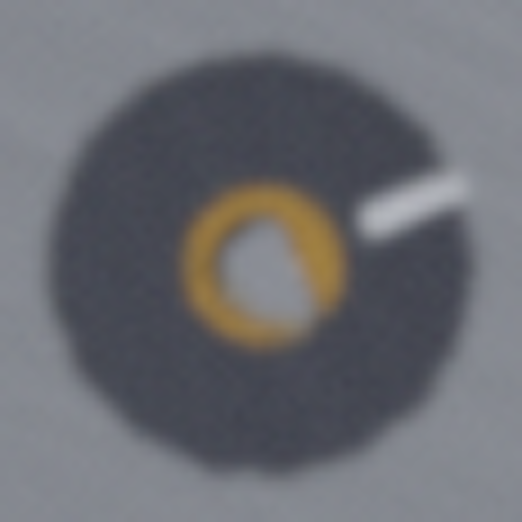

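```bash
python3 -m inch '[0.018,-0.04,0,0,1,0.018,-0.04,0,0,1,0.018,-0.04,0,0,1,0.018,-0.04,0,0,1,0.018,-0.04,0,0,1]'
python3 -m inch '[0.018,-0.04,0,0,1,0.018,-0.04,0,0,1,0.018,-0.04,0.04,0,1,0,0,0.04,0,1,0,0,0,0,1]'
python3 -m inch '[0,0,0,0,1,0,0,0,0,1,0,0,0,0,1,0,0,0,0,1,0,0,0,0,1]'
python3 - <<'E'
from h import *
p=manip.camera_params('wrist');print(p['origin']);np.save('p2.npy',p,allow_pickle=True)
cv2.imwrite('pics/w2.png',manip.get_image('wrist'))
s=manip.state();print(s['eef_pos'],s['ee_rot'])
E
```

```text
clock: 3.7
eef_pos: [0.4876, 0.1647, 0.2534]
ee_rot: [3.141, 0.0, 0.56]
contact_force: [1.0, 0.6, 0.5]
finger_gap: 1.002
clock: 4.2
eef_pos: [0.4671, 0.2861, 0.1753]
ee_rot: [-3.141, 0.01, 0.563]
contact_force: [-1.2, -1.1, -0.2]
finger_gap: 0.999
clock: 4.7
eef_pos: [0.4713, 0.2882, 0.1807]
ee_rot: [3.141, -0.002, 0.562]
contact_force: [0.3, -0.2, -0.7]
finger_gap: 1.002
[0.43173694 0.35119782 0.30065069]
[0.47107196 0.28826117 0.18040094] [ 3.14154084e+00 -1.23852369e-03  5.62601994e-01]
```

View pics/w2.png

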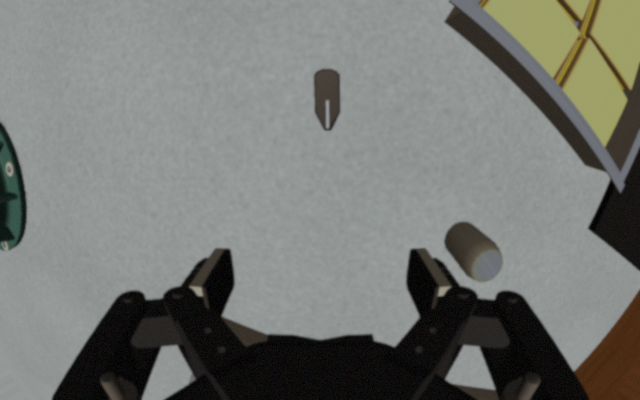

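The knob is at about (327,99) with its pointer downwards at (328,130), along tool +y. The shaker is at (475,250).

Run:
```python
from h import *
p=np.load('p2.npy',allow_pickle=True).item();w=cv2.imread('pics/w2.png')
x0,y0=295,50;sub=w[y0:150,x0:360]
mm=(sub.max(2)<115).astype(np.uint8)
n,l,st,c=cv2.connectedComponentsWithStats(mm);i=1+np.argmax(st[1:,4]);print(st[i])
m=(l==i).astype(np.uint8);cn,_=cv2.findContours(m,0,1)
k=np.vstack(cn)[:,0,:]
pts=np.array([onz(p,a+x0,b+y0,.034,True)[:2] for a,b in k])
# tip direction by white line
W=(sub.min(2)>125);yy,xx=np.mgrid[0:100,0:65];M=W&(cv2.morphologyEx(m,cv2.MORPH_CLOSE,np.ones((9,9)))>0)
M&=(abs(xx+x0-327)<8)&(yy+y0>92)&(yy+y0<130)
Q=np.array([onz(p,a+x0,b+y0,.034,True)[:2] for a,b in zip(xx[M],yy[M])]);L=cv2.fitLine((Q*1000).astype(np.float32),cv2.DIST_L2,0,.01,.01).ravel()
d=L[:2]*(1 if L[1]<0 else -1);print('line ang',np.degrees(np.arctan2(d[1],d[0])),M.sum(),Q.mean(0))
n_=np.array([-d[1],d[0]]);al=pts@d;ac=pts@n_
print('len',np.ptp(al)*1000,'wid',np.ptp(ac)*1000)
tip=al.max();back=al.min();mid=(ac.max()+ac.min())/2
for A in (tip-.03,back+.024): print('axis',d*A+n_*mid)
# side edges direction
for s in (1,-1):
    sel=((ac-mid)*s>.007)&(al>back+.006)&(al<back+.036);LL=cv2.fitLine((pts[sel]*1000).astype(np.float32),cv2.DIST_L2,0,.01,.01).ravel();print(np.degrees(np.arctan2(LL[1],LL[0])),sel.sum())
cv2.imwrite('pics/w2z.png',cv2.resize(sub,None,fx=6,fy=6,interpolation=cv2.INTER_CUBIC))
```

```text
[  19   19   26   62 1300]
line ang -57.63553 79 [0.44038628 0.3499133 ]
len 52.76046760380662 wid 21.226744785290407
axis [0.43154469 0.36314047]
axis [0.43220822 0.36209348]
-57.5446 35
-55.597355 35
```

View pics/w2z.png

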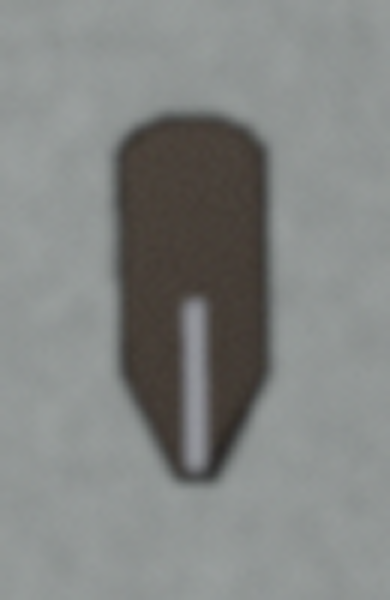

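```bash
python3 -m inch '[0.003,-0.042,0,0,1,0.0035,-0.0417,0,0,1,0,0,0.04,0,1,0,0,0.04,0,1,0,0,0,0,1]'
python3 -m inch '[0,0,0.03,0,1,0,0,0,0,1,0,0,0,0,1,0,0,0,0,1,0,0,0,0,1]'
python3 - <<'E'
from h import *
cv2.imwrite('pics/w3.png',manip.get_image('wrist'))
s=manip.state();print(s['eef_pos'],s['ee_rot'])
E
```

```text
clock: 5.25
eef_pos: [0.4279, 0.3608, 0.0956]
ee_rot: [3.142, 0.009, 0.564]
contact_force: [-1.0, -1.0, 0.1]
finger_gap: 0.998
clock: 5.75
eef_pos: [0.4325, 0.3632, 0.0714]
ee_rot: [-3.141, -0.003, 0.563]
contact_force: [0.2, -0.1, -0.1]
finger_gap: 1.005
[0.43233152 0.36307621 0.07117565] [-3.14144557e+00 -2.45617174e-03  5.62900422e-01]
```

View pics/w3.png

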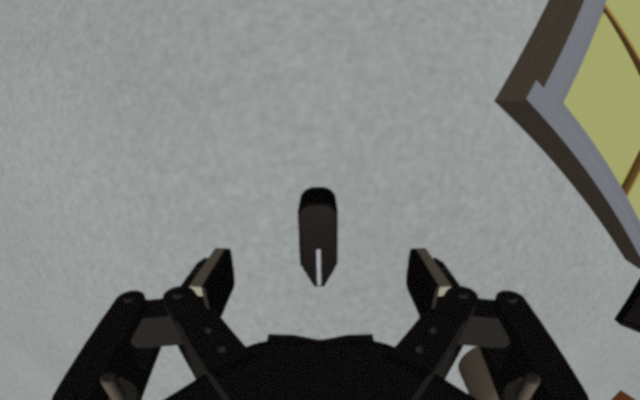

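The knob is centred between the jaws at column 318, so I'll descend and grip.

```bash
python3 -m inch '[0,0,0.025,0,1,0,0,0.02,0,1,0,0,0,0,1,0,0,0,0,1,0,0,0,0,0.6]'
python3 -m inch '[0,0,0,0,0,0,0,0,0,0,0,0,0,0,0,0,0,0,0,0,0,0,0,0,0]'
python3 -m inch '[0,0,0,0,0,0,0,0,0,0,0,0,0,0,0,0,0,0,0,0,0,0,0,0,0]'
```

```text
clock: 6.3
eef_pos: [0.4322, 0.3632, 0.0259]
ee_rot: [-3.141, -0.002, 0.563]
contact_force: [0.1, 1.0, -0.0]
finger_gap: 0.856
clock: 6.8
eef_pos: [0.4319, 0.3629, 0.0253]
ee_rot: [-3.141, -0.001, 0.563]
contact_force: [-1.0, -0.1, 5.8]
finger_gap: 0.245
clock: 7.3
eef_pos: [0.4319, 0.3629, 0.0253]
ee_rot: [-3.141, -0.001, 0.563]
contact_force: [-0.4, 0.1, 6.6]
finger_gap: 0.248
```

```bash
python3 -m inch '[0,0,-0.03,0,0,0,0,-0.04,0,0,0,0,-0.04,0,0,0,0,-0.03,0,0,0,0,0,0,0]'
python3 -m inch '[0,0,0,8.5,0,0,0,0,-8.5,0,0,0,0,0,0,0,0,0,0,0,0,0,0,0,0]'
python3 - <<'E'
from h import *
cv2.imwrite('pics/w4.png',manip.get_image('wrist'));cv2.imwrite('pics/s4.png',manip.get_image('side'))
s=manip.state();print(s['eef_pos'],s['ee_rot'],s['finger_gap'])
E
```

```text
clock: 7.8
eef_pos: [0.434, 0.3643, 0.169]
ee_rot: [-3.141, -0.008, 0.563]
contact_force: [0.2, 0.1, -1.3]
finger_gap: 0.246
clock: 8.3
eef_pos: [0.4311, 0.3624, 0.164]
ee_rot: [-3.142, 0.001, 0.561]
contact_force: [-0.2, -0.3, -0.8]
finger_gap: 0.245
[0.43132465 0.36252552 0.16430648] [-3.14149549e+00  5.71238622e-04  5.61957152e-01] 0.24736339682214967
```

View pics/w4.png

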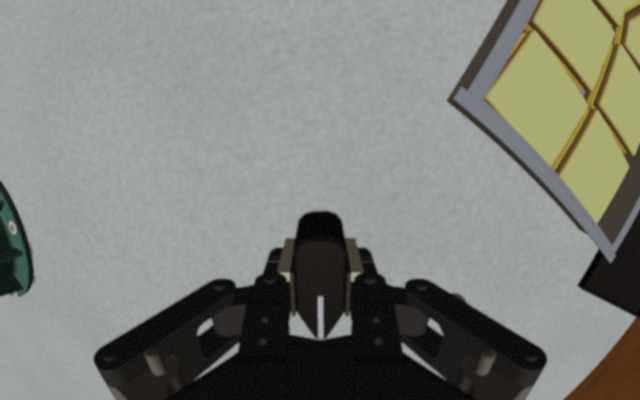

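View pics/s4.png

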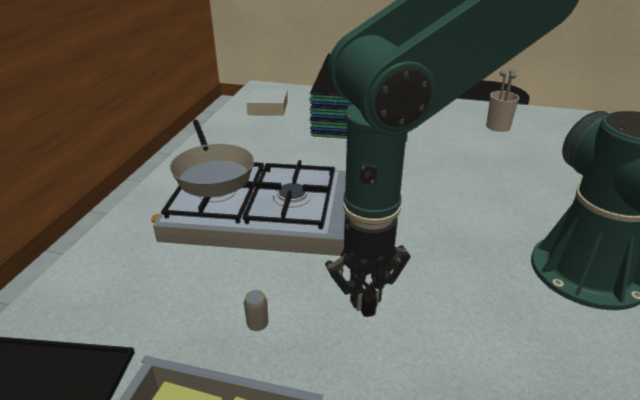

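The knob is held straight in the jaws, with its tip at about (320,338). I'll measure the axis offset along tool y.

Run:
```python
from h import *
w=cv2.imread('pics/w4.png')
cv2.imwrite('pics/w4z.png',cv2.resize(cv2.convertScaleAbs(w[200:350,270:370],alpha=2.2),None,fx=4,fy=4,interpolation=cv2.INTER_CUBIC))
p=manip.camera_params('wrist');s=manip.state();T=R.from_euler('xyz',s['ee_rot'])
for v in (205,210,215,235,240,245,250,295,335,338,341):
  for z in (.0087,):
    X=onz(p,320,v,s['eef_pos'][2]+z,True);print(v,np.round(T.inv().apply(X-s['eef_pos'])*1000,1))
```

```text
205 [  0.4 -37.9  -8.7]
210 [  0.4 -35.9  -8.7]
215 [  0.4 -33.9  -8.7]
235 [  0.4 -25.6  -8.7]
240 [  0.4 -23.4  -8.7]
245 [  0.4 -21.2  -8.7]
250 [  0.4 -19.   -8.7]
295 [ 0.4  2.9 -8.7]
335 [ 0.4 26.4 -8.7]
338 [ 0.4 28.4 -8.7]
341 [ 0.4 30.4 -8.7]
```

View pics/w4z.png

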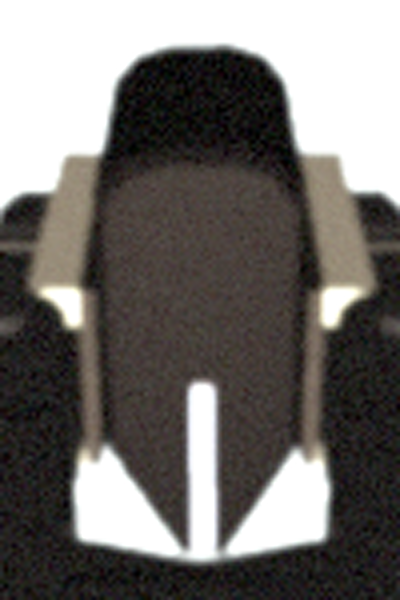

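```bash
python3 -m inch '[-0.007,0.038,0,0,0,-0.007,0.038,0,0,0,-0.007,0.038,0,0,0,-0.007,0.038,0,0,0,-0.007,0.038,0,0,0]'
python3 -m inch '[-0.007,0.038,0,0,0,-0.007,0.038,0,0,0,-0.007,0.038,0,0,0,0,0,0,-8.5,0,0,0,0,-8.5,0]'
python3 -m inch '[0,0,0,-8.5,0,0,0,0,-8.5,0,0,0,0,-8.5,0,0,0,0,-8.5,0,0,0,0,-8.5,0]'
python3 -m inch '[0,0,0,-8.5,0,0,0,0,-8.5,0,0,0,0,-8.5,0,0,0,0,-8.5,0,0,0,0,-8.5,0]'
python3 -m inch '[0,0,0,-8.5,0,0,0,0,-3.3,0,0,0,0,0,0,0,0,0,0,0,0,0,0,0,0]'
python3 - <<'E'
from h import *
p=manip.camera_params('wrist');s=manip.state();np.save('p5.npy',p,allow_pickle=True);np.save('s5.npy',s,allow_pickle=True)
cv2.imwrite('pics/w5.png',manip.get_image('wrist'))
print(s['eef_pos'],s['ee_rot'],s['finger_gap'],s['joints'],proj(p,[.507,.0172,.063],True))
E
```

```text
clock: 8.9
eef_pos: [0.5038, 0.1819, 0.1647]
ee_rot: [3.142, -0.0, 0.563]
contact_force: [0.8, -0.1, -0.4]
finger_gap: 0.245
clock: 9.4
eef_pos: [0.547, 0.0742, 0.1645]
ee_rot: [3.142, -0.0, 0.862]
contact_force: [-0.5, 0.2, -0.5]
finger_gap: 0.245
clock: 9.9
eef_pos: [0.5464, 0.0756, 0.1645]
ee_rot: [-3.142, -0.0, 1.607]
contact_force: [1.0, 0.4, -0.1]
finger_gap: 0.246
clock: 10.4
eef_pos: [0.5464, 0.0757, 0.1645]
ee_rot: [-3.142, -0.0, 2.349]
contact_force: [-0.5, -0.7, -0.6]
finger_gap: 0.248
clock: 10.9
eef_pos: [0.5464, 0.0757, 0.1646]
ee_rot: [3.142, -0.0, 2.548]
contact_force: [-0.0, 0.2, -0.9]
finger_gap: 0.248
[0.54638936 0.07565862 0.16459961] [ 3.14154525e+00 -1.13115558e-04  2.54774107e+00] 0.24750831784444716 [ 1.22930900e-02  3.87466752e-01  1.71646263e+00  1.20056243e-04
  1.03772923e+00 -2.53550899e+00] [318.58047388 109.62790539]
```

View pics/w5.png

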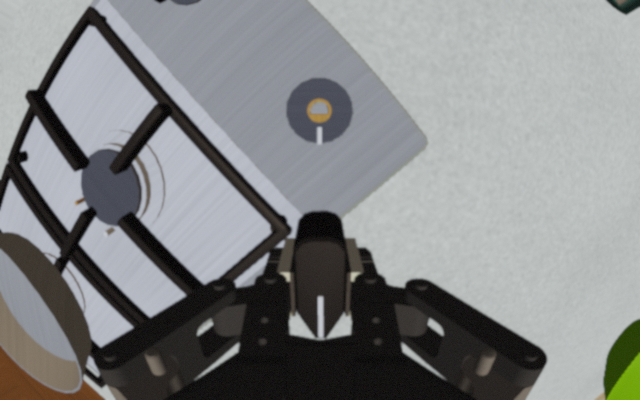

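The ring is at about (319,110) and its rib points straight down to (319,135), in line with the knob's line at column 320. I'll measure the exact shift.

Run:
```python
from h import *
p=np.load('p5.npy',allow_pickle=True).item();s=np.load('s5.npy',allow_pickle=True).item();w=cv2.imread('pics/w5.png')
x0,y0=280,70;sub=w[y0:150,x0:360]
mm=(sub.max(2)<110).astype(np.uint8)
n,l,st,c=cv2.connectedComponentsWithStats(mm);i=1+np.argmax(st[1:,4]);cn,_=cv2.findContours((l==i).astype(np.uint8),0,1)
h=cv2.convexHull(np.vstack(cn));e=cv2.fitEllipse(h);print(st[i],e)
pts=np.array([onz(p,q[0][0]+x0,q[0][1]+y0,.063,True) for q in h]).astype(float)
A=np.c_[2*pts[:,:2],np.ones(len(pts))];sol=np.linalg.lstsq(A,(pts[:,:2]**2).sum(1),rcond=None)[0];print('circle c',sol[:2],'r',np.sqrt(sol[2]+sol[:2]@sol[:2]))
C=np.r_[sol[:2],.063]
yy,xx=np.mgrid[0:80,0:80];rr=np.hypot(xx-e[0][0],yy-e[0][1]);M=(sub.min(2)>140)&(rr>14)&(rr<30)
Q=np.array([onz(p,a+x0,b+y0,.064,True)[:2] for a,b in zip(xx[M],yy[M])]);v=Q.mean(0)-C[:2];print(M.sum(),'from C',np.degrees(np.arctan2(v[1],v[0])))
L=cv2.fitLine((Q*1000).astype(np.float32),cv2.DIST_L2,0,.01,.01).ravel();print('line',np.degrees(np.arctan2(L[1],L[0])))
# steel top: bright gray within r<12
T=R.from_euler('xyz',s['ee_rot'])
print('spindle in tool mm',T.inv().apply(C-s['eef_pos'])*1000,'tool y dir',np.degrees(s['ee_rot'][2])-90)
cv2.imwrite('pics/w5z.png',cv2.resize(sub,None,fx=7,fy=7,interpolation=cv2.INTER_CUBIC))
# knob line cols
for v in range(298,336,6):
    r=w[v,305:335].min(1).astype(float);r=np.clip(r-90,0,None);print(v,(r*np.arange(305,335)).sum()/max(r.sum(),1e-9),end=' ')
```

```text
[   7    8   65   64 2661] ((38.94355773925781, 40.00367736816406), (63.99195098876953, 65.11841583251953), 107.80623626708984)
circle c [0.5069568  0.01758628] r 0.023012385335986863
65 from C 56.187739621151174
line 55.06986
spindle in tool mm [  0.17507688 -70.19946282 101.59629996] tool y dir 55.97481046885821
298 319.98473282442745 304 320.0 310 320.0036496350365 316 320.26120857699806 322 320.2757281553398 328 318.1705508474576 334 318.9712676056338
```

View pics/w5z.png

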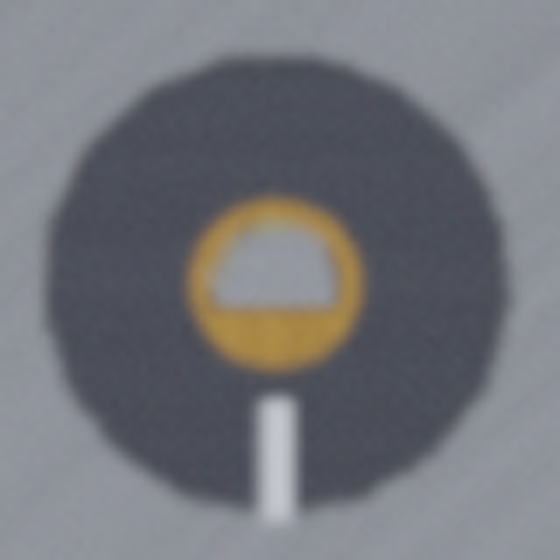

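Run:
```python
from h import *
p=np.load('p5.npy',allow_pickle=True).item();s=np.load('s5.npy',allow_pickle=True).item();T=R.from_euler('xyz',s['ee_rot'])
for n,y,z in(('flat',307,.087),('back',220,.087),('brass lo',372,.064),('brass hi',193,.064),('ring lo',508,.063),('ring hi',53,.063)):
    print(n,T.inv().apply(onz(p,318.9,70+y/7-.43,z,True)-s['eef_pos'])*1000)
```

```text
flat [  0.22769489 -68.28398524  77.59639653]
back [  0.23072474 -76.21453346  77.59602096]
brass lo [  0.14789062 -61.17434157 100.59672468]
brass hi [  0.15520223 -79.40018574 100.59586158]
ring lo [  0.13670598 -47.1222448  101.5973895 ]
ring hi [  0.15535288 -93.8047889  101.59517882]
```

```bash
python3 -m inch '[0,-0.036,0,0,0,0,-0.0345,0,0,0,0,0,0.025,0,0,0,0,0.022,0,0,0,0,0,0,0]'
python3 -m inch '[0,0,0,0,0,0,0,0,0,0,0,0,0,0,0,0,0,0,0,0,0,0,0,0,0]'
python3 - <<'E'
from h import *
s=manip.state();print(s['eef_pos'],s['ee_rot'],s['finger_gap'],s['contact_force'])
a=manip.get_image('side');b=manip.get_image('wrist')
cv2.imwrite('pics/s6.png',np.vstack([cv2.resize(a[170:250,310:410],None,fx=4,fy=4,interpolation=cv2.INTER_CUBIC),cv2.resize(b[190:350,270:370],(400,260),interpolation=cv2.INTER_CUBIC)]))
E
```

```text
clock: 11.45
eef_pos: [0.5049, 0.0171, 0.1156]
ee_rot: [-3.139, -0.004, 2.548]
contact_force: [-0.6, 0.4, -0.1]
finger_gap: 0.246
clock: 11.95
eef_pos: [0.5074, 0.0173, 0.1182]
ee_rot: [3.141, 0.001, 2.549]
contact_force: [0.4, 1.2, 0.5]
finger_gap: 0.246
[0.507417   0.01726187 0.11815502] [3.14102630e+00 8.33405823e-04 2.54947632e+00] 0.2461576941972922 [0.35527196 1.20344226 0.52908143]
```

View pics/s6.png

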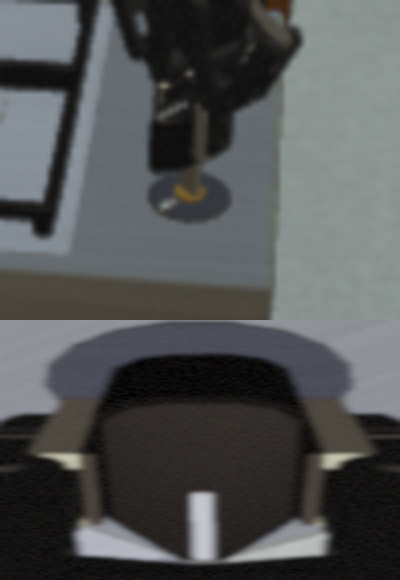

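Run:
```python
from h import *
S=manip.camera_params('side')
for n,X in (('sp top',[.507,.0174,.087]),('sp base',[.507,.0174,.063]),('ptr bottom',[.524,.042,.093]),('ptr top',[.524,.042,.127]),('hole bottom',[.5074,.0173,.093])):
    q=proj(S,X);print(n,q,(q-[310,170])*4)
a=cv2.imread('pics/s6.png')[:320]
cv2.imwrite('pics/s6z.png',cv2.resize(cv2.convertScaleAbs(a[60:220,110:270],alpha=2.),None,fx=3.5,fy=3.5,interpolation=cv2.INTER_CUBIC))
```

```text
sp top [357.87919423 210.11170308] [191.51677692 160.44681234]
sp base [357.45787855 218.80110029] [189.8315142  195.20440117]
ptr bottom [348.36726936 212.86998588] [153.46907744 171.47994354]
ptr top [348.82835035 200.02403095] [155.31340141 120.09612378]
hole bottom [357.8193433  207.85885751] [191.27737319 151.43543002]
```

View pics/s6z.png

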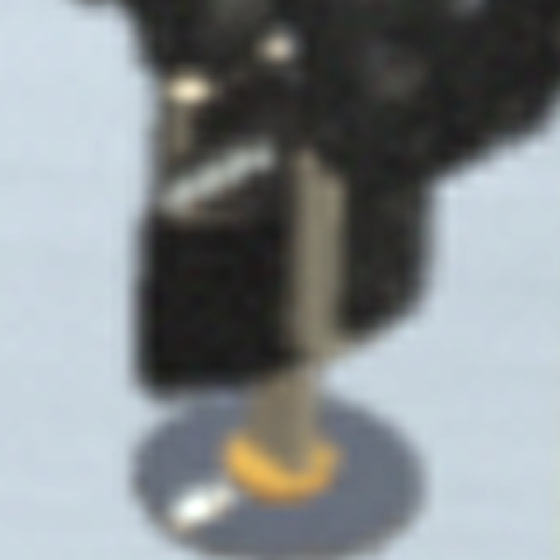

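```bash
python3 -m inch '[0.0004,0,0.002,0,0,0,0,0.002,0,0,0,0,0.002,0,0,0,0,0,0,0,0,0,0,0,0]'
python3 -m inch '[0,0,0.001,0,0,0,0,0.001,0,0,0,0,0.001,0,0,0,0,0,0,0,0,0,0,0,0]'
```

```text
clock: 12.55
eef_pos: [0.5067, 0.0173, 0.1115]
ee_rot: [-3.141, -0.0, 2.549]
contact_force: [-0.1, -1.4, -0.1]
finger_gap: 0.247
clock: 13.05
eef_pos: [0.507, 0.0173, 0.1088]
ee_rot: [3.141, 0.001, 2.549]
contact_force: [-0.5, -2.3, 3.8]
finger_gap: 0.253
```

```bash
python3 -m inch '[0,0,0.001,0,0,0,0,0.001,0,0,0,0,0,0,0,0,0,0,0,0,0,0,0,0,0]'
```

```text
clock: 13.55
eef_pos: [0.5069, 0.0173, 0.1068]
ee_rot: [3.141, 0.0, 2.549]
contact_force: [0.9, -3.6, 6.2]
finger_gap: 0.244
```

```bash
python3 -m inch '[0,0,0.001,0,0,0,0,0.001,0,0,0,0,0,0,0,0,0,0,0,0,0,0,0,0,0]'
python3 - <<'E'
from h import *
s=manip.state();print(s['eef_pos'],s['ee_rot'],s['contact_force'],s['ft_torque'])
a=manip.get_image('side');b=manip.get_image('wrist')
cv2.imwrite('pics/s7.png',np.vstack([cv2.resize(cv2.convertScaleAbs(a[185:225,335:385],alpha=2),None,fx=8,fy=8,interpolation=cv2.INTER_CUBIC),cv2.resize(cv2.convertScaleAbs(b[190:350,270:370],alpha=2),(400,260),interpolation=cv2.INTER_CUBIC)]))
E
```

```text
clock: 14.05
eef_pos: [0.507, 0.0168, 0.1048]
ee_rot: [-3.141, 0.001, 2.55]
contact_force: [-1.1, -4.8, 4.9]
finger_gap: 0.25
[0.50695507 0.01682983 0.10482054] [-3.14108028e+00  9.23034578e-04  2.54975496e+00] [-1.12947175 -4.81397062  4.94422674] [-0.95668918  0.10146671 -0.00382225]
```

View pics/s7.png

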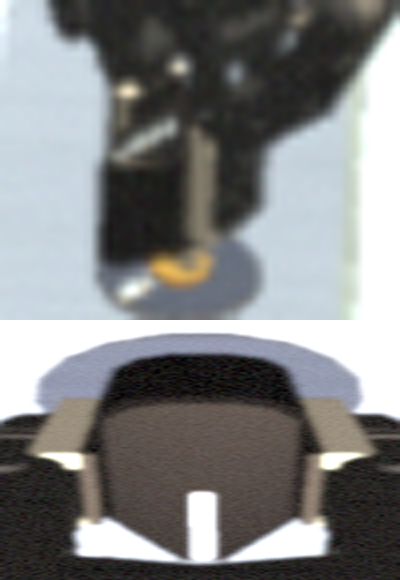

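Force stopped rising as the knob went down, so it is on the spindle but rubbing on the +y side. I'll shift to relieve that.

```bash
python3 -m inch '[-0.0003,-0.0006,0,0,0,0,0,0.001,0,0,0,0,0.001,0,0,0,0,0,0,0,0,0,0,0,0]'
```

```text
clock: 14.65
eef_pos: [0.5066, 0.0163, 0.1024]
ee_rot: [-3.141, 0.0, 2.55]
contact_force: [0.7, -4.5, 2.2]
finger_gap: 0.244
```

```bash
python3 -m inch '[-0.0005,-0.0007,0,0,0,0,0,0.001,0,0,0,0,0.001,0,0,0,0,0,0,0,0,0,0,0,0]'
```

```text
clock: 15.15
eef_pos: [0.5065, 0.016, 0.1004]
ee_rot: [-3.142, -0.001, 2.549]
contact_force: [0.7, -1.6, -1.4]
finger_gap: 0.244
```

```bash
python3 -m inch '[-0.0002,-0.0002,0.001,0,0,0,0,0.001,0,0,0,0,0.001,0,0,0,0,0,0,0,0,0,0,0,0]'
python3 -m inch '[0,0,0.001,0,0,0,0,0.001,0,0,0,0,0,0,0,0,0,0,0,0,0,0,0,0,0]'
python3 -m inch '[0,0,0.001,0,0,0,0,0.001,0,0,0,0,0,0,0,0,0,0,0,0,0,0,0,0,0]'
```

```text
clock: 15.65
eef_pos: [0.5066, 0.0157, 0.0976]
ee_rot: [3.142, -0.0, 2.549]
contact_force: [0.3, 0.2, -0.8]
finger_gap: 0.248
clock: 16.15
eef_pos: [0.5068, 0.0156, 0.0958]
ee_rot: [3.141, 0.0, 2.549]
contact_force: [-1.5, 0.8, 2.7]
finger_gap: 0.248
clock: 16.65
eef_pos: [0.5068, 0.0156, 0.0937]
ee_rot: [3.141, -0.0, 2.549]
contact_force: [-1.2, 0.5, 5.8]
finger_gap: 0.244
```

```bash
python3 -m inch '[0,0,0.001,0,0,0,0,0.001,0,0,0,0,0,0,0,0,0,0,0,0,0,0,0,0,0]'
python3 -m inch '[0,0,0.001,0,0,0,0,0,0,0,0,0,0,0,0,0,0,0,0,0,0,0,0,0,0]'
```

```text
clock: 17.15
eef_pos: [0.5068, 0.0156, 0.0921]
ee_rot: [3.141, 0.0, 2.549]
contact_force: [-1.8, 0.7, 8.9]
finger_gap: 0.249
clock: 17.65
eef_pos: [0.5069, 0.0156, 0.0919]
ee_rot: [3.141, 0.001, 2.549]
contact_force: [-4.9, 1.3, 19.5]
finger_gap: 0.251
```

Run:
```python
from h import *
s=manip.state();print(s['eef_pos'],s['ee_rot'],s['contact_force'],s['joints'])
a=manip.get_image('side');b=manip.get_image('wrist')
cv2.imwrite('pics/w8.png',b)
cv2.imwrite('pics/s8.png',np.vstack([cv2.resize(cv2.convertScaleAbs(a[185:225,335:385],alpha=2),None,fx=7.2,fy=7.2,interpolation=cv2.INTER_CUBIC),cv2.resize(cv2.convertScaleAbs(b[200:350,270:370],alpha=2.2),(360,300),interpolation=cv2.INTER_CUBIC)]))
S=manip.camera_params('side');print(((proj(S,[.5065+.03*.56,.0165+.03*.83,.067])-[335,185])*7.2))
```

```text
[0.5068655  0.01561967 0.09189346] [3.14118475e+00 6.05949489e-04 2.54939326e+00] [-4.90595645  1.34896228 19.47966067] [-1.05537950e-01  4.39727975e-01  1.87782511e+00  1.05202920e-04
  8.23313201e-01 -2.65500282e+00]
[ 96.36966466 268.53677   ]
```

View pics/s8.png

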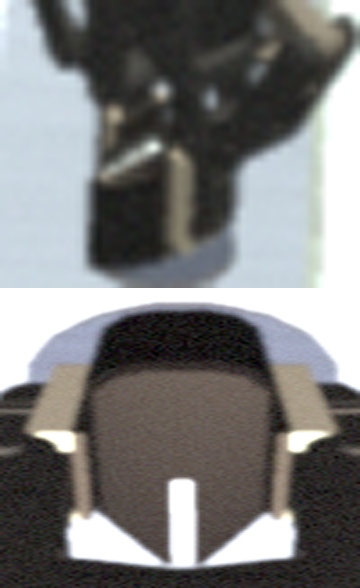

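View pics/w8.png

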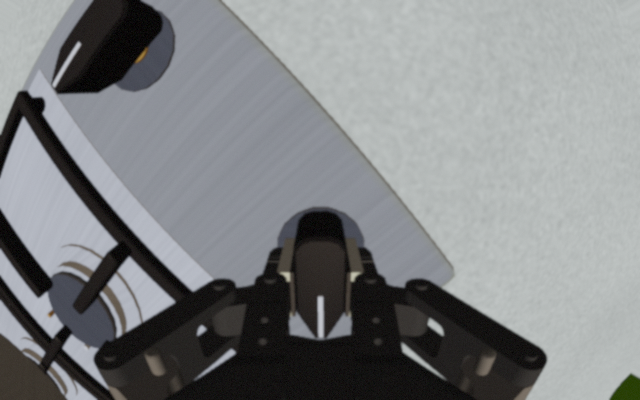

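The knob sits unchanged in the jaws. Its pointer-end underside in the side view is about 3 zoomed px (0.4 image px) from where a fully home, pressed knob should be. Handing in while still pressing.

Run:
```python
from cell import manip
print(manip.state()['contact_force']);print(manip.job_done())
```

```text
[-4.06892815  1.17892605 18.76074653]
the job is handed in; nothing more can be done
None
```

I put the loose knob on the bare spindle with its pointer towards the flat, pushed it home, and handed in at about 17.8 s while still pressing it. No verdict was reported.

**Push and depth:** I pressed until the force jumped to about 19 N, against the spring's 7 N at the stop. The tool stopped at 91.9 mm, which puts the underside near 66.6 mm, where 67 mm is expected when pressed. The side view agreed to within a pixel. There was no direct reading of the spindle joint, so this is inferred.

**Angle and position:** The knob is turned to 56.1°, and the rib on the ring measured 55–56°. The knob had not shifted in the jaws. The final tool position (506.9, 15.6 mm) is about 2 mm from where the camera put the spindle (507.0, 17.6 mm). I moved there to relieve a sideways force of up to 4.8 N during insertion, and that force then vanished. I put the gap down to camera and grip error, since the hole itself allows only about 0.6 mm of play.

**Other objects:** I did not touch the other knob, the jar or the shaker on any move. I did not measure their positions again at the end.

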